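# Find the housing that rattles

### The job

One of the three closed metal housings has come back with a part loose inside. Pick the housings up and shake or rock them well end to end, clear of the bench, until you have felt the loose part run to and fro in one: put that one flat in the single-pocket tray and the two sound ones flat in the two-pocket tray. Set them down gently and leave the bottle, the reel and the tin where they are.

Things in the scene. Friction and masses are not known exactly. Their poses are not given: they have to be found in the camera images.
- housing_a: one of three look-alike closed hollow aluminium boxes, 100 x 56 x 46 mm (x, y, z), standing upright on the bench right of the jig at the start. Origin at the centre of its underside; x along its length, z up. 0.25 to 0.65 kg; weight does not tell. Exactly one of the three, drawn anew each time, hides a loose 30 mm ball-like part (0.15 kg) that can run 30 mm either way from the middle lengthwise
- housing_b: one of three look-alike closed hollow aluminium boxes, 100 x 56 x 46 mm (x, y, z), standing upright on the bench right of the jig at the start. Origin at the centre of its underside; x along its length, z up. 0.25 to 0.65 kg; weight does not tell. A loose part (see housing_a) stays put on the level and runs along the length once the box is tilted lengthwise over about 10 degrees, or jerked
- housing_c: one of three look-alike closed hollow aluminium boxes, 100 x 56 x 46 mm (x, y, z), standing upright on the bench right of the jig at the start. Origin at the centre of its underside; x along its length, z up. 0.25 to 0.65 kg; weight does not tell. A loose part, if it is in here (see housing_a), shifts the weight and the moment on the wrist as it runs, by up to 1.5 N x 60 mm from end to end
- pocket_single (a point): the pocket of the single-pocket sheet-steel tray (120 x 78 mm), left of the jig and left of the other tray: for the rattling housing. Inside 112 (x) by 70 mm (y): a housing fits lengthwise, either way round; floor 3 mm, rim 12 mm above the bench, 4 mm thick. Point at the centre of its floor, x along the tray, z up. Tray fixed
- pocket_near (a point): the pocket nearer the robot of the two-pocket sheet-steel tray (236 x 78 mm), between the jig and the single tray: for a sound housing. Inside 112 (x) by 70 mm (y): a housing fits lengthwise, either way round; floor 3 mm, rim 12 mm above the bench, 4 mm thick. Point at the centre of its floor, x along the tray, z up. Tray fixed
- pocket_far (a point): the pocket farther from the robot in the same two-pocket tray, 116 mm from the near one along the tray's x: for the other sound housing. Inside 112 (x) by 70 mm (y): a housing fits lengthwise, either way round; floor 3 mm, rim 12 mm above the bench, 4 mm thick. Point at the centre of its floor, x along the tray, z up. Tray fixed
- bottle: red squeeze bottle, 72 x 98 x 152 mm high, loose, standing behind the housings; origin at the centre of its underside. Leave alone
- reel: pale solder reel, 63 mm across, 90 mm high, loose, standing behind the housings; origin at the centre of its underside. Leave alone. (Fixed near it: the dark test jig, about 160 x 210 mm and under 100 mm high, stands between the housings and the trays; an upper shelf 0.3 m above the bench begins 0.73 m ahead of the robot; the mats are 2.5 mm thick)
- tin: red square tin with lid, 75 x 73 mm, 140 mm high, loose, standing behind the housings; origin at the centre of its underside. Leave alone
There are look-alikes about, which are no part of the job. Leave any red look-alike of the part that bears pocket_single alone.

How it is judged:
By the outcome, as a careful person would: the job done as asked, in the order asked, and still so for the second after the job is handed in, with the robot touching nothing.
It also fails if it takes over 72 s, if anything falls off the work surface, if the arm or the gripper's body presses on something with over 40 N, if the wrist force passes 120 N, or if a joint passes its speed limit or range.

### The arm

A 6-joint arm with a two-finger parallel gripper is mounted at the origin on a cart in front of the work surface, level with it; the furniture and walls round the work are solid. World frame = base frame: x ahead of the robot, y to its left, z up, the work surface at z = 0. Lengths are in m, angles in degrees, forces in N, time in s.
With the tool pointing down it reaches from about 0.3 to 0.75 m from the base axis. Payload 8.5 kg.
Tool frame: the origin (TCP) lies midway between the tips of the shut fingers; the grasp point (between the pads) lies 19 mm behind it; z points along the fingers, y is the line along which they close (so a half turn about z gives the same grasp; the last joint's range is limited). The gripper opens to 85 mm and grips with 20 to 120 N. Pads are 22 mm wide; open, the fingers measure 114 mm over their backs; the gripper's body (76 mm by 85 mm) begins 54 mm behind the grasp point. The pads swing forward as they close: fully open they stand 13 mm farther back than shut.
Start: joints at [61.518, 21.807, 74.336, -0, 83.858, -12.336], TCP at [0.153, 0.528, 0.231] pointing down, gripper open.
Joint ranges: [-178.18, 178.18], [-50.72, 133.34], [12.68, 142.11], [-81.47, 261.47], [9.98, 163.14], [-165.26, 165.26]. Speed limits (degrees/s): [136.94, 136.94, 180, 180, 180, 180].

### API

Orientations are given as a 3x3 rotation matrix whose columns are the frame's x, y, z axes.
In Python, from rig import env, get_image, close_job gives the robot as it stands.
- The arm moves only by the tool step_arm, never from a script. Its argument "targets" is a list of rows, each a list of 2 entries, a list of its own where there are three numbers: the shift along the tool's x, y, z as a fraction of full scale, then the turn, a rotation vector about the tool's x, y, z as a fraction of full scale. In form: [[[x, y, z], [wx, wy, wz]], ...]. A call has 1 to 10 rows; each row is the pose to reach, as a shift and turn from the pose commanded when the call began, along the tool's axes at that moment; what a row does not reach only later rows make up. Full scale, the value 1, is 0.3 m for a shift and 45 degrees for a turn. A row lasts 1/12 s, in which the tool goes at most 41.7 mm and 7.16 degrees, less where a joint would pass 70% of its speed; a pose out of reach is approached as far as the arm can. A call with a number of a shift or a turn outside -1 to 1 is refused whole. A call with a gripper value outside its range is refused whole. "jaw" is the finger opening in mm, from 0 to 85.4, set as the call begins (left out, the last holds). The fingers move at their own pace and stop on an object; "grip_force" is the grip in N (left out, the last holds). Time passes only in rows, so rows that repeat a pose let the fingers close. It gives the time, the measured TCP pose, the force, the opening and the grip force at its end, in the units of the state.
- env.observe(): the state, without advancing time (a new reading comes with each control period).
- get_image(name): name is "scene" or "top" or "wrist"; returns a dict with "img" (400x640x3 uint8, red, green, blue), "z_map" (400x640 float32, m along the optical axis (not along the pixel's ray), 0 where there is no reading), "intrinsics" (3x3 intrinsics, pixels), "rvec" (rotation vector, rad) and "tvec" (3), from world to camera coordinates, as OpenCV has them. Camera axes: x right, y down, z forward; pixel columns grow to the right and rows downward; lengths in m; the calibration is good to about 2 mm. A picture is of the moment at which its call begins.
- close_job(): hands the job in; it is judged then, once.
The state is a dict: "time_s": time; "q": joint angles; "qvel": joint speeds; "joint_efforts": joint torques, N m; "position": TCP position; "tool_rot": TCP orientation; "ft_force": force on the tool from outside, world axes, zero at the start; "wrist_torque": the same for the moment, N m; "grip_width": finger opening in m; "gripper_force": force on a finger pad.
Only numpy, scipy, OpenCV 4.12 (cv2) and the standard library are available. Lean on these libraries where they do the work, as an engineer would, in place of code of your own. Each camera call takes 0.05 s, during which the arm holds its last target. There are 200 camera calls.

## Working session

There is one attempt and no reset: what is moved stays moved. The work goes in short steps, Python scripts to look and compute and a tool call to move; the robot and the scene stay as the last step left them, time stands still between calls to the robot, and variables do not carry over. Pictures are saved under pics/ and viewed, at most 10 in all, crops included, and the job is handed in when it is done.

Besides the shell and the picture viewer there is one more tool, called after "Request:" as a command line: name --argument value ..., lists and objects as JSON in quotes. step_arm: Moves the arm, as the interface text tells. Its arguments: {"type":"object","properties":{"targets":{"type":"array","items":{"type":"array"}},"jaw":{"type":"number"},"grip_force":{"type":"number"}},"required":["targets"]}

```bash
ls; mkdir -p pics
python3 - <<'E'
from rig import env,get_image
import cv2,numpy as np
s=env.observe();print(s)
a=get_image("top");b=get_image("scene")
for n,d in(("top",a),("scene",b)):
    np.savez(f"{n}0.npz",**d); cv2.imwrite(f"pics/{n}0.png",d["img"][:,:,::-1])
    R=cv2.Rodrigues(np.array(d["rvec"]))[0];print(n,-R.T@np.array(d["tvec"]).ravel(),R)
E
```

```text
pics
{'time_s': 0.0, 'q': array([ 6.15183544e+01,  2.18412790e+01,  7.43832134e+01,  1.05384519e-03,
        8.38592874e+01, -1.23368483e+01]), 'qvel': array([ 0.01384053, -0.02150137,  0.10738572, -0.03465628,  0.04263051,
       -0.02574292]), 'joint_efforts': array([ 2.57820182e-03, -4.48453510e+01, -2.31284916e+01,  8.13043158e-06,
        4.67816062e-03,  2.14770495e-05]), 'position': array([0.15280406, 0.52804972, 0.23071815]), 'tool_rot': array([[-9.60561370e-01,  2.78067159e-01, -7.13379283e-04],
       [ 2.78067878e-01,  9.60560579e-01, -1.27653699e-03],
       [ 3.30281002e-04, -1.42455998e-03, -9.99998931e-01]]), 'ft_force': array([-0.7931977 ,  0.29368278,  0.63401729]), 'wrist_torque': array([0.02170055, 0.07354278, 0.01489845]), 'gripper_force': 0.0, 'grip_width': 0.08528749413864253}
top [0.25395198 0.10573677 1.92554823] [[ 0.02311805 -0.99971765  0.00549316]
 [-0.98754676 -0.0236912  -0.15553177]
 [ 0.15561799 -0.00182916 -0.98781562]]
scene [-0.6777314   0.98167236  1.25588684] [[-0.57580644 -0.81744672  0.01509326]
 [-0.5153387   0.34854718 -0.78290541]
 [ 0.63472275 -0.45858012 -0.62195765]]
```

View pics/top0.png

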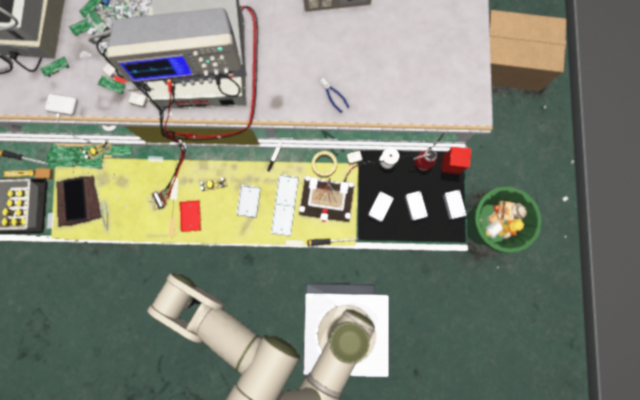

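View pics/scene0.png

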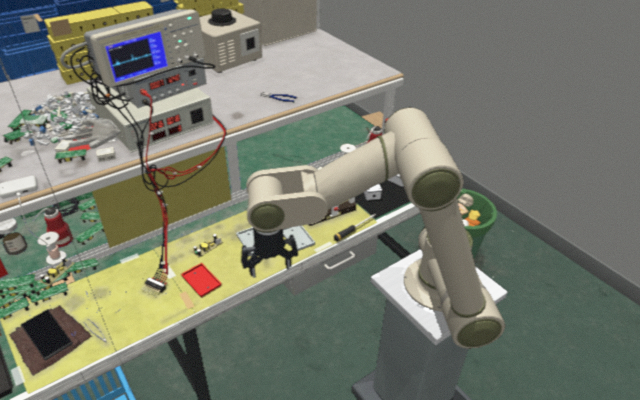

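The top view shows the housings at px (381,206), (417,206) and (455,205). The two-pocket tray is at (285,205), the single tray at (249,201), and the red look-alike at (190,215). The scene view shows the gripper left of the trays.

```bash
cat > h.py <<'E'
import numpy as np,cv2
def cloud(d):
    R=cv2.Rodrigues(np.array(d["rvec"]))[0];t=np.array(d["tvec"]).ravel();K=np.array(d["intrinsics"]);z=d["z_map"]
    v,u=np.mgrid[:z.shape[0],:z.shape[1]]
    P=np.stack([(u-K[0,2])/K[0,0]*z,(v-K[1,2])/K[1,1]*z,z],-1)
    W=(P-t)@R; W[z==0]=np.nan
    return W
def rect(W,m,h):
    r=cv2.minAreaRect((W[m][:,:2]*1000).astype(np.float32)); c,s,a=r
    if s[0]<s[1]: s=s[::-1];a+=90
    return np.round(c,1),np.round(s,1),round((a+90)%180-90,1),round(float(np.median(W[m][:,2]))*1000,1),int(m.sum())
E
python3 - <<'E'
import numpy as np,cv2
from h import *
d=dict(np.load("top0.npz"));W=cloud(d);print(d["intrinsics"])
print(np.round([W[206,381],W[206,417],W[205,455],W[201,249],W[193,286],W[220,284],W[195,325],W[215,190],W[160,389],W[160,459],W[163,425]],3))
z=W[...,2]
def blobs(m,lo=30):
    n,l,st,_=cv2.connectedComponentsWithStats(m.astype(np.uint8))
    for i in range(1,n):
        if st[i,4]>lo: print(st[i],*rect(W,l==i,0))
reg=np.zeros(z.shape,bool);reg[150:245,340:475]=1
print("boxes");blobs(reg&(z>.036)&(z<.056))
print("tall");blobs(reg&(z>.07))
img=d["img"].astype(int);hsv=cv2.cvtColor(d["img"],cv2.COLOR_RGB2HSV)
reg[:]=0;reg[170:245,225:300]=1
print("tray");blobs(reg&(hsv[...,1]<60)&(hsv[...,2]>110))
c=cv2.resize(d["img"][140:250,180:480],None,fx=2.6,fy=2.6,interpolation=cv2.INTER_CUBIC);cv2.imwrite("pics/c1.png",c[:,:,::-1])
E
```

```text
[[487.2866353    0.         322.35346623]
 [  0.         487.2866353  189.71184704]
 [  0.           0.           1.        ]]
[[ 0.491 -0.127  0.048]
 [ 0.495 -0.268  0.044]
 [ 0.502 -0.414  0.051]
 [ 0.504  0.392  0.01 ]
 [ 0.539  0.246  0.009]
 [ 0.432  0.251  0.002]
 [ 0.526  0.092  0.073]
 [ 0.443  0.622  0.007]
 [ 0.665 -0.152  0.09 ]
 [ 0.66  -0.407  0.141]
 [ 0.657 -0.291  0.089]]
boxes
[340 186  14  36 241] [500.4   6.2] [141.8  40.5] -13.8 41.7 241
[406 191  21  28 345] [ 499.3 -264.2] [100.6  57.1] 15.6 48.0 345
[445 190  21  28 354] [ 507.6 -415.7] [99.5 58.7] 13.5 47.9 354
[369 192  24  29 338] [ 492.3 -125.8] [100.8  55.4] -25.9 48.3 338
tall
[383 150  16  14 175] [ 679.1 -156.7] [59.3 54.6] 87.2 92.5 175
[414 150  23  17 239] [ 675.8 -290.9] [82.2 53.2] 65.6 125.3 239
[445 150  26  21 461] [ 671.9 -410.8] [75.8 69.8] 82.3 140.7 461
[340 182  15  26 124] [529.    7.4] [97.9 53.9] 0.7 76.4 124
tray
[ 271  174   28   62 1249] [496.6 251.8] [245.   78.7] -7.3 nan 1249
[236 184  25  34 651] [505.2 398.3] [125.6  79.3] -10.3 nan 651
[279 240  21   5  78] [346.  228.1] [78.2 16.2] -88.6 2.2 78
[225 243  50   2  58] [336.4 383. ] [191.9   4.7] -88.9 1.2 58
```

View pics/c1.png

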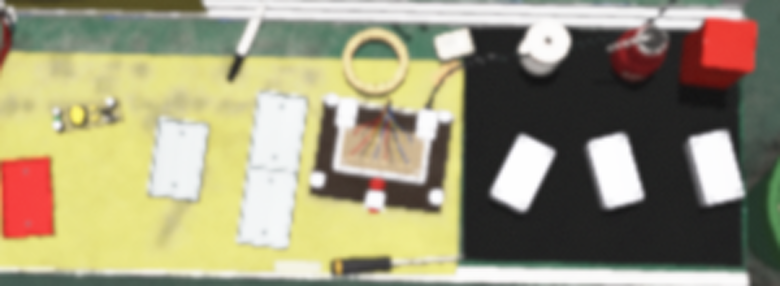

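```bash
cat >> h.py <<'E'
from scipy.spatial.transform import Rotation as Rn
def Rdown(phi,tilt=0):
    a=np.radians(phi);c,s=np.cos(a),np.sin(a)
    return np.array([[c,s,0],[s,-c,0],[0,0,-1]])@Rn.from_euler("y",tilt,degrees=True).as_matrix()
def plan(*wps):
    from rig import env
    s=env.observe();p,R=np.array(s["position"]),np.array(s["tool_rot"])
    for x,y,z,phi in wps:
        sh=R.T@(np.array([x,y,z])-p)/.3
        w=np.degrees(Rn.from_matrix(R.T@Rdown(phi)).as_rotvec())
        print(np.round(sh,3).tolist(),np.round(w/45,3).tolist(),"rows",round(np.linalg.norm(sh)*.3/.0417,1),round(np.linalg.norm(w)/7.16,1))
def st():
    from rig import env
    s=env.observe();R=np.array(s["tool_rot"])
    print(round(s["time_s"],2),"p",np.round(s["position"],4),"phi",round(np.degrees(np.arctan2(R[1,0],R[0,0]))%360,2),"zx",np.round(R[2,:2],3),"q",np.round(s["q"],0),"F",np.round(s["ft_force"],2),"T",np.round(s["wrist_torque"],3),"w",round(s["grip_width"]*1000,1),round(s["gripper_force"],1))
E
python3 -c "
from h import *
plan((.42,.33,.27,171))"
```

```text
[-1.039, -0.387, -0.131] [-0.002, -0.0, -0.159] rows 8.0 1.0
```

Request:
step_arm --targets '[[[-1,-0.387,-0.13],[0,0,-0.159]],[[-1,-0.387,-0.13],[0,0,-0.159]],[[-1,-0.387,-0.13],[0,0,-0.159]],[[-1,-0.387,-0.13],[0,0,-0.159]],[[-1,-0.387,-0.13],[0,0,-0.159]],[[-1,-0.387,-0.13],[0,0,-0.159]],[[-1,-0.387,-0.13],[0,0,-0.159]],[[-1,-0.387,-0.13],[0,0,-0.159]],[[-1,-0.387,-0.13],[0,0,-0.159]],[[-1,-0.387,-0.13],[0,0,-0.159]]]'

```text
time_s: 0.93
position: [0.4099, 0.3322, 0.2699]
tool_rot: [[-0.987, 0.159, -0.001], [0.159, 0.987, -0.0], [0.001, -0.0, -1.0]]
ft_force: [-0.6, -0.5, -0.4]
grip_width: 0.0856
gripper_force: 0.0
```

Run:
```python
from h import *
from rig import get_image
d=get_image("wrist");np.savez("w1.npz",**d);cv2.imwrite("pics/w1.png",d["img"][:,:,::-1])
W=cloud(d);R=cv2.Rodrigues(np.array(d["rvec"]))[0];print(-R.T@np.array(d["tvec"]).ravel(),R[2])
for v,u in((100,100),(100,540),(300,320),(200,320)):print(v,u,W[v,u])
st();plan((.40,.12,.27,171),(.492,-.126,.2,154))
```

```text
[0.33789576 0.34450204 0.41157201] [ 0.28203987 -0.0457723  -0.95831018]
100 100 [ 0.22239267 -0.34183587 -0.74914255]
100 540 [3.77508049e-01 6.02640244e-01 2.54552099e-04]
300 320 [0.59665349 0.31180222 0.00115699]
200 320 [0.45570932 0.33365863 0.00094138]
0.98 p [0.4088 0.333  0.2699] phi 170.93 zx [ 0.001 -0.   ] q [ 26.  18.  74.   0.  88. -55.] F [-0.06  0.62  0.45] T [-0.032  0.06  -0.011] w 85.3 0.0
[-0.083, -0.706, -0.0] [-0.0, -0.001, -0.001] rows 5.1 0.0
[-0.515, -1.467, 0.233] [-0.001, -0.001, 0.376] rows 11.3 2.4
```

View pics/w1.png

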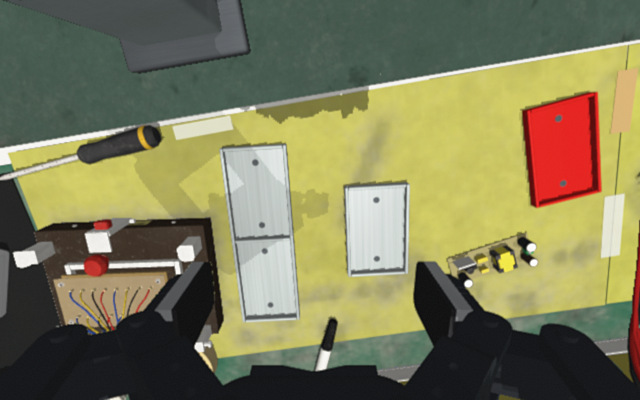

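The wrist view shows the two-pocket tray with rim corners at (221,149), (286,144), (299,317), (244,320). The single tray's corners are (345,187), (408,183), (406,272), (349,276), and the red look-alike is at (563,150).

Run:
```python
from h import *
d=dict(np.load("w1.npz"));W=cloud(d)
R=cv2.Rodrigues(d["rvec"])[0];C=-R.T@d["tvec"].ravel();Ki=np.linalg.inv(d["intrinsics"])
def pt(u,v,z):
    r=R.T@Ki@[u,v,1]; return (C+r*(z-C[2])/r[2])*1000
for c in([(221,149),(286,144),(299,317),(244,320)],[(345,187),(408,183),(406,272),(349,276)]):
    P=np.array([pt(u,v,.012) for u,v in c])[:,:2];print(np.round(P,0).tolist(),"sides",[round(float(np.linalg.norm(P[i]-P[i-1])),1) for i in range(4)]);print(cv2.minAreaRect(P.astype(np.float32)))
hsv=cv2.cvtColor(d["img"],cv2.COLOR_RGB2HSV);z=W[...,2]
m=(hsv[...,1]<70)&(hsv[...,2]>110);reg=np.zeros_like(m);reg[138:326,215:415]=1
m=cv2.morphologyEx((m&reg).astype(np.uint8),cv2.MORPH_CLOSE,np.ones((7,7)))
n,l,s,_=cv2.connectedComponentsWithStats(m)
for i in range(1,n):
    if s[i,4]<1500: continue
    c=max(cv2.findContours((l==i).astype(np.uint8),0,2)[0],key=cv2.contourArea)[:,0]
    P=np.array([pt(u,v,.012) for u,v in c])[:,:2].astype(np.float32)
    print(s[i],cv2.minAreaRect(P))
print("z floor",[np.round(W[v,u],4).tolist() for v,u in((190,257),(280,270),(230,377),(110,440),(300,330))])
```

```text
[[373.0, 229.0], [379.0, 305.0], [611.0, 280.0], [604.0, 206.0]] sides [232.3, 76.2, 233.3, 75.1]
((491.7325439453125, 255.53353881835938), (76.20528411865234, 233.69703674316406), 84.1681137084961)
[[441.0, 366.0], [448.0, 442.0], [567.0, 429.0], [561.0, 356.0]] sides [119.8, 75.7, 118.8, 74.2]
((504.2398681640625, 398.542724609375), (75.68203735351562, 119.8009262084961), 84.88304138183594)
[  219   144    81   179 11053] ((493.2598876953125, 253.736083984375), (79.47810363769531, 238.1287841796875), 84.20600128173828)
[ 344  183   66   99 5737] ((509.66253662109375, 397.74139404296875), (79.40357208251953, 132.2659454345703), 84.38090515136719)
z floor [[0.4297, 0.2592, 0.0048], [0.5543, 0.2507, 0.0038], [0.5056, 0.3994, 0.0044], [0.3704, 0.4881, 0.0005], [0.5992, 0.3253, 0.0005]]
```

Request:
step_arm --targets '[[[-0.2,-1,0],[0,0,0.18]],[[-0.2,-1,0],[0,0,0.18]],[[-0.2,-1,0],[0,0,0.18]],[[-0.2,-1,0],[0,0,0.18]],[[-0.2,-1,0],[0,0,0.18]],[[-0.2,-1,0],[0,0,0.18]],[[-0.2,-1,0],[0,0,0.18]],[[-0.2,-1,0],[0,0,0.18]]]'

```text
time_s: 1.65
position: [0.4207, 0.0251, 0.2702]
tool_rot: [[-0.955, 0.295, -0.0], [0.295, 0.955, -0.001], [0.0, -0.001, -1.0]]
ft_force: [-0.6, -0.5, -0.4]
grip_width: 0.0853
gripper_force: 0.0
```

Run:
```python
from h import *
st();plan((.42,-.12,.27,166),(.492,-.126,.2,154))
```

```text
1.65 p [0.4207 0.0251 0.2702] phi 162.84 zx [ 0.    -0.001] q [-13.   7.  88.  -0.  85. -86.] F [-0.61 -0.53 -0.43] T [ 0.07  -0.014  0.004] w 85.3 0.0
[-0.141, -0.463, 0.001] [-0.001, -0.0, -0.07] rows 3.5 0.4
[-0.376, -0.411, 0.234] [-0.001, 0.0, 0.196] rows 4.3 1.2
```

Request:
step_arm --targets '[[[-0.2,-0.6,0],[0,0,-0.07]],[[-0.2,-0.6,0],[0,0,-0.07]],[[-0.2,-0.6,0],[0,0,-0.07]],[[-0.2,-0.6,0],[0,0,-0.07]],[[-0.2,-0.6,0],[0,0,-0.07]],[[-0.2,-0.6,0],[0,0,-0.07]]]'

```text
time_s: 2.15
position: [0.4258, -0.1646, 0.2697]
tool_rot: [[-0.97, 0.243, -0.001], [0.243, 0.97, -0.0], [0.001, -0.0, -1.0]]
ft_force: [0.4, -0.2, -1.2]
grip_width: 0.0851
gripper_force: 0.0
```

Run:
```python
from h import *
from rig import get_image
d=get_image("wrist");np.savez("w2.npz",**d);cv2.imwrite("pics/w2.png",d["img"][:,:,::-1])
W=cloud(d);z=W[...,2]
m=(z>.044)&(z<.053)&(W[...,0]>.42)&(W[...,0]<.58)&(W[...,1]<-.05)&(W[...,1]>-.5)
n,l,s,_=cv2.connectedComponentsWithStats(m.astype(np.uint8))
for i in range(1,n):
    if s[i,4]>200: print(s[i],*rect(W,l==i,0))
st();plan((.492,-.126,.15,154),(.492,-.126,.0165,154))
```

```text
[ 329  172   69   90 4125] [ 491.3 -123.5] [100.1  56.3] -26.0 47.7 4125
[ 204  205   85   89 3798] [ 498.  -262.1] [100.   56.3] 15.4 47.7 3798
[  85  241   75   75 2901] [ 499.2 -415.1] [85.2 57.1] 14.0 47.7 2901
2.2 p [ 0.4256 -0.1625  0.2698] phi 165.98 zx [0.001 0.001] q [ -36.   11.   84.    0.   85. -112.] F [0.4  0.41 0.31] T [ 0.027  0.032 -0.003] w 85.7 0.0
[-0.186, 0.171, 0.399] [0.001, -0.001, 0.266] rows 3.4 1.7
[-0.186, 0.171, 0.844] [0.001, -0.001, 0.266] rows 6.3 1.7
```

View pics/w2.png

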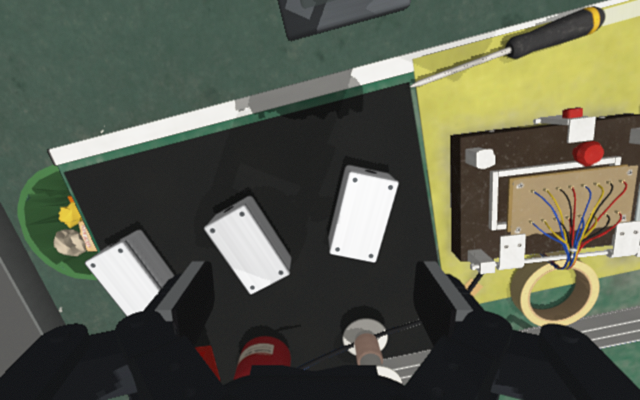

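The wrist view shows the three housings near (363,215), (247,245) and (130,275) with clear space for the fingers. The 3-D fit gives A (491,-123.5) at -26°, B (498,-262) at 15.4°, and C about (507,-415) at 14°.

Request:
step_arm --targets '[[[-0.182,0.178,0.4],[0,0,0.266]],[[-0.182,0.178,0.4],[0,0,0.266]],[[-0.182,0.178,0.4],[0,0,0.266]],[[-0.182,0.178,0.4],[0,0,0.266]],[[-0.182,0.178,0.53],[0,0,0.266]],[[-0.182,0.178,0.65],[0,0,0.266]],[[-0.182,0.178,0.75],[0,0,0.266]],[[-0.182,0.178,0.82],[0,0,0.266]],[[-0.182,0.178,0.844],[0,0,0.266]],[[-0.182,0.178,0.844],[0,0,0.266]]]' --jaw 85 --grip_force 70

```text
time_s: 3.03
position: [0.4909, -0.1214, 0.0161]
tool_rot: [[-0.9, 0.435, -0.003], [0.435, 0.9, 0.002], [0.003, 0.0, -1.0]]
ft_force: [-0.3, -0.1, -0.3]
grip_width: 0.0851
gripper_force: 0.0
```

Request:
step_arm --targets '[[[0,0,0],[0,0,0]],[[0,0,0],[0,0,0]],[[0,0,0],[0,0,0]],[[0,0,0],[0,0,0]],[[0,0,0],[0,0,0]],[[0,0,0],[0,0,0]],[[0,0,0],[0,0,0]]]' --jaw 40 --grip_force 70

```text
time_s: 3.62
position: [0.4923, -0.1235, 0.019]
tool_rot: [[-0.9, 0.437, 0.003], [0.437, 0.9, -0.002], [-0.003, 0.0, -1.0]]
ft_force: [-1.3, 1.8, 8.0]
grip_width: 0.0555
gripper_force: 75.1
```

```bash
python3 -c "
from h import *
st()"
```

```text
3.62 p [ 0.4923 -0.1235  0.019 ] phi 154.1 zx [-0.003  0.   ] q [-27.  33.  97.   0.  50. -92.] F [-1.28  1.77  7.99] T [0.108 0.175 0.054] w 55.5 75.1
```

Request:
step_arm --targets '[[[0,0,-0.1],[0,0,0]],[[0,0,-0.22],[0,0,0]],[[0,0,-0.34],[0,0,0]],[[0,0,-0.46],[0,0,0]],[[0,0,-0.55],[0,0.1,0]],[[0,0,-0.6],[0,0.25,0]],[[0,0,-0.6],[0,0.4,0]],[[0,0,-0.6],[0,0.55,0]],[[0,0,-0.6],[0,0.55,0]],[[0,0,-0.6],[0,0.55,0]]]'

```text
time_s: 4.45
position: [0.4918, -0.1235, 0.1963]
tool_rot: [[-0.817, 0.437, -0.375], [0.397, 0.899, 0.182], [0.417, 0.0, -0.909]]
ft_force: [-0.6, -0.0, -4.9]
grip_width: 0.0543
gripper_force: 77.9
```

Request:
step_arm --targets '[[[0,0,0],[0,0,0]],[[0,0,0],[0,0,0]],[[0,0,0],[0,-0.1,0]],[[0,0,0],[0,-0.22,0]],[[0,0,0],[0,-0.34,0]],[[0,0,0],[0,-0.45,0]],[[0,0,0],[0,-0.52,0]],[[0,0,0],[0,-0.55,0]],[[0,0,0],[0,-0.55,0]],[[0,0,0],[0,-0.55,0]]]'

```text
time_s: 5.28
position: [0.4909, -0.123, 0.1979]
tool_rot: [[-0.9, 0.437, 0.001], [0.437, 0.9, -0.0], [-0.001, -0.0, -1.0]]
ft_force: [1.2, -0.5, -4.7]
grip_width: 0.0552
gripper_force: 77.9
```

```bash
cat >> h.py <<'E'
def feel(n=8):
    from rig import env,get_image
    T=[];F=[]
    for i in range(n):
        s=env.observe();R=np.array(s["tool_rot"]);T.append(R.T@s["wrist_torque"]);F.append(s["ft_force"]);get_image("wrist")
    T=np.array(T);print("torque tool axes",T.mean(0).round(3),"sd",T.std(0).round(3),"F",np.mean(F,0).round(2));st()
E
python3 -c "
from h import *
feel()"
```

```text
torque tool axes [-0.007 -0.006 -0.011] sd [0.022 0.018 0.025] F [ 0.27 -0.12 -4.4 ]
5.68 p [ 0.4916 -0.1234  0.1969] phi 154.09 zx [0. 0.] q [-27.  19.  84.   0.  76. -92.] F [-0.51 -0.83 -4.49] T [ 0.045 -0.008  0.048] w 54.8 77.9
```

Request:
step_arm --targets '[[[0,0,0],[0,-0.1,0]],[[0,0,0],[0,-0.25,0]],[[0,0,0],[0,-0.4,0]],[[0,0,0],[0,-0.55,0]],[[0,0,0],[0,-0.55,0]],[[0,0,0],[0,-0.55,0]],[[0,0,0],[0,-0.55,0]],[[0,0,0],[0,-0.55,0]],[[0,0,0],[0,-0.45,0]],[[0,0,0],[0,-0.34,0]]]'

```text
time_s: 6.52
position: [0.4914, -0.1233, 0.1974]
tool_rot: [[-0.869, 0.437, 0.233], [0.422, 0.899, -0.113], [-0.259, -0.0, -0.966]]
ft_force: [0.5, 0.6, -3.8]
grip_width: 0.0549
gripper_force: 77.9
```

Request:
step_arm --targets '[[[0,0,0],[0,0.11,0]],[[0,0,0],[0,0.22,0]],[[0,0,0],[0,0.3,0]],[[0,0,0],[0,0.34,0]],[[0,0,0],[0,0.34,0]],[[0,0,0],[0,0.34,0]]]'

```text
time_s: 7.02
position: [0.4923, -0.1238, 0.1969]
tool_rot: [[-0.899, 0.437, 0.0], [0.437, 0.899, -0.0], [-0.0, -0.0, -1.0]]
ft_force: [0.0, 0.2, -4.0]
grip_width: 0.0548
gripper_force: 77.9
```

```bash
python3 -c "
from h import *
feel()"
```

```text
torque tool axes [-0.004  0.012  0.006] sd [0.022 0.037 0.024] F [-0.26  0.13 -4.45]
7.42 p [ 0.4914 -0.1233  0.1973] phi 154.09 zx [-0. -0.] q [-27.  19.  84.  -0.  76. -92.] F [ 0.21 -0.11 -5.57] T [-0.017 -0.031 -0.026] w 54.9 77.9
```

A's torque differs by only 0.02 Nm between the two ends, against 0.09 expected for a loose part, so it's sound. I'll take it to the far pocket.

```bash
python3 -c "
from h import *
plan((.52,.1,.2,170),(.5502,.2486,.2,174.2),(.5502,.2486,.03,174.2))"
```

```text
[0.239, 0.711, -0.009] [-0.0, 0.001, -0.354] rows 5.4 2.2
[0.365, 1.201, -0.009] [-0.0, 0.001, -0.447] rows 9.0 2.8
[0.366, 1.201, 0.558] [-0.0, 0.001, -0.447] rows 9.9 2.8
```

Request:
step_arm --targets '[[[0.03,0.1,0],[0,0,-0.03]],[[0.06,0.21,0],[0,0,-0.08]],[[0.1,0.33,0],[0,0,-0.13]],[[0.14,0.45,0],[0,0,-0.18]],[[0.18,0.57,0],[0,0,-0.23]],[[0.22,0.69,0],[0,0,-0.28]],[[0.26,0.81,0],[0,0,-0.34]],[[0.29,0.91,0],[0,0,-0.38]],[[0.31,0.97,0],[0,0,-0.42]],[[0.32,1.0,0],[0,0,-0.447]]]'

```text
time_s: 8.25
position: [0.5361, 0.1911, 0.197]
tool_rot: [[-0.995, 0.097, 0.0], [0.097, 0.995, 0.001], [-0.0, 0.001, -1.0]]
ft_force: [-1.0, 0.2, -4.1]
grip_width: 0.0548
gripper_force: 77.9
```

```bash
python3 -c "
from h import *
st();plan((.5502,.2486,.197,174.2),(.5502,.2486,.03,174.2))"
```

```text
8.25 p [0.5361 0.1911 0.197 ] phi 174.45 zx [-0.     0.001] q [  8.  25.  75.   0.  80. -77.] F [-1.    0.18 -4.13] T [-0.036  0.029 -0.041] w 54.8 77.9
[-0.028, 0.195, 0.0] [0.001, 0.0, 0.006] rows 1.4 0.0
[-0.028, 0.195, 0.557] [0.001, 0.0, 0.006] rows 4.2 0.0
```

Request:
step_arm --targets '[[[-0.028,0.1,0],[0,0,0.006]],[[-0.028,0.18,0],[0,0,0.006]],[[-0.028,0.195,0.04],[0,0,0.006]],[[-0.028,0.195,0.14],[0,0,0.006]],[[-0.028,0.195,0.26],[0,0,0.006]],[[-0.028,0.195,0.37],[0,0,0.006]],[[-0.028,0.195,0.45],[0,0,0.006]],[[-0.028,0.195,0.49],[0,0,0.006]],[[-0.028,0.195,0.5],[0,0,0.006]],[[-0.028,0.195,0.5],[0,0,0.006]]]'

```text
time_s: 9.08
position: [0.5505, 0.2453, 0.0466]
tool_rot: [[-0.994, 0.106, -0.001], [0.106, 0.994, -0.0], [0.001, -0.001, -1.0]]
ft_force: [-0.1, 0.4, -3.5]
grip_width: 0.0546
gripper_force: 77.7
```

Run:
```python
from h import *
from rig import get_image
d=get_image("wrist");cv2.imwrite("pics/w3.png",d["img"][:,:,::-1])
st();plan((.5502,.2486,.0195,174.2))
```

```text
9.13 p [0.5511 0.2455 0.0477] phi 173.91 zx [-0.001  0.   ] q [ 13.  37.  80.  -0.  63. -71.] F [-0.52  0.42 -3.67] T [-0.024 -0.034  0.011] w 55.3 77.7
[0.004, 0.01, 0.094] [0.0, 0.001, -0.006] rows 0.7 0.0
```

View pics/w3.png

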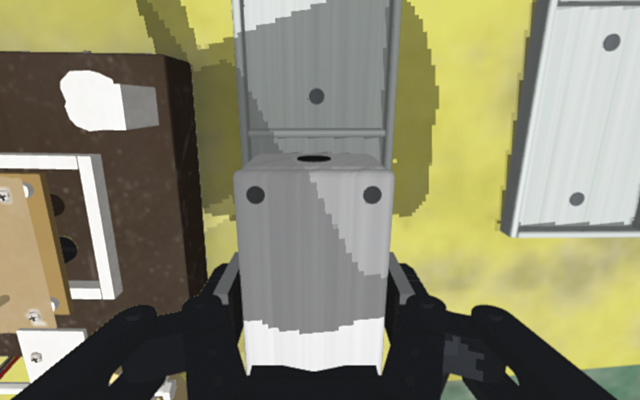

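The held housing (242–390, centred at 316) lines up with the tray channel (247–386, centred at 317), so I'm lowering it.

Request:
step_arm --targets '[[[0,0.004,0.03],[0,0,0]],[[0,0.004,0.055],[0,0,0]],[[0,0.004,0.07],[0,0,0]],[[0,0.004,0.08],[0,0,0]],[[0,0.004,0.085],[0,0,0]],[[0,0.004,0.085],[0,0,0]]]'

```text
time_s: 9.63
position: [0.5505, 0.247, 0.0221]
tool_rot: [[-0.994, 0.106, 0.0], [0.106, 0.994, -0.0], [-0.0, -0.0, -1.0]]
ft_force: [-1.8, -0.7, -1.0]
grip_width: 0.0547
gripper_force: 78.5
```

```bash
python3 -c "
from h import *
feel(3)"
```

```text
torque tool axes [0.262 0.335 0.035] sd [0.047 0.055 0.016] F [-3.22 -0.53  0.38]
9.78 p [0.5505 0.247  0.0221] phi 173.94 zx [-0. -0.] q [ 13.  39.  81.  -0.  60. -71.] F [-4.22 -1.28  3.18] T [-0.258  0.485 -0.035] w 54.7 78.7
```

Request:
step_arm --targets '[[[0,0,0.003],[0,0,0]],[[0,0,0.005],[0,0,0]],[[0,0,0.005],[0,0,0]]]'

```text
time_s: 10.03
position: [0.5506, 0.247, 0.022]
tool_rot: [[-0.994, 0.105, 0.001], [0.105, 0.994, -0.0], [-0.001, 0.0, -1.0]]
ft_force: [-9.3, -2.4, 15.8]
grip_width: 0.055
gripper_force: 80.5
```

Run:
```python
from h import *
from rig import get_image
feel(3)
d=get_image("wrist");W=cloud(d);z=W[...,2]
m=(z>.044)&(z<.06)&(abs(W[...,0]-.55)<.09)&(abs(W[...,1]-.248)<.05)
for x in(.50,.51,.52,.53): 
    for y in(.23,.25,.27):
        k=m&(abs(W[...,0]-x)<.004)&(abs(W[...,1]-y)<.004); print(x,y,k.sum(),np.round(np.median(z[k])*1000,2))
```

```text
torque tool axes [0.713 1.141 0.073] sd [0.031 0.016 0.006] F [-8.76 -2.05 15.55]
10.18 p [0.5506 0.247  0.022 ] phi 173.94 zx [-0.001  0.   ] q [ 13.  39.  81.  -0.  60. -71.] F [-8.63 -2.85 14.79] T [-0.595  1.234 -0.138] w 54.8 80.5
0.5 0.23 472 50.31
0.5 0.25 342 50.16
0.5 0.27 197 49.46
0.51 0.23 502 50.71
0.51 0.25 508 50.65
0.51 0.27 524 50.8
0.52 0.23 475 50.65
0.52 0.25 484 50.7
0.52 0.27 491 50.64
0.53 0.23 441 50.67
0.53 0.25 448 50.75
0.53 0.27 451 50.68
```

The top is level at 50.7 mm, so the housing is on the pocket floor. I'll ease off and release.

Request:
step_arm --targets '[[[0,0,-0.003],[0,0,0]],[[0,0,-0.005],[0,0,0]]]'

```text
time_s: 10.4
position: [0.5507, 0.247, 0.0221]
tool_rot: [[-0.994, 0.106, 0.001], [0.106, 0.994, 0.0], [-0.001, 0.0, -1.0]]
ft_force: [-3.0, -0.5, -0.1]
grip_width: 0.0547
gripper_force: 78.7
```

Request:
step_arm --targets '[[[0,0,0],[0,0,0]],[[0,0,0],[0,0,0]],[[0,0,0],[0,0,0]],[[0,0,0],[0,0,0]],[[0,0,-0.06],[0,0,0]],[[0,0,-0.15],[0,0,0]],[[0,0,-0.28],[0,0,0]],[[0,0,-0.42],[0,0,0]],[[0,0,-0.56],[0,0,0]],[[0,0,-0.7],[0,0,0]]]' --jaw 85

```text
time_s: 11.23
position: [0.5503, 0.2469, 0.2328]
tool_rot: [[-0.994, 0.106, 0.0], [0.106, 0.994, 0.0], [-0.0, 0.0, -1.0]]
ft_force: [0.8, 0.5, -0.8]
grip_width: 0.0852
gripper_force: 0.0
```

Run:
```python
from h import *
from rig import get_image
d=get_image("wrist");W=cloud(d);z=W[...,2]
m=(z>.044)&(z<.06)&(abs(W[...,0]-.54)<.1)&(abs(W[...,1]-.248)<.05)
print(rect(W,m,0))
st();plan((.45,-.1,.22,190),(.498,-.262,.15,195.4),(.498,-.262,.0165,195.4))
```

```text
(array([550. , 247.8]), array([99.5, 56.1]), -6.0, 50.6, 5765)
11.28 p [0.5528 0.2476 0.2419] phi 173.94 zx [-0.014  0.005] q [ 13.  27.  64.  -0.  88. -71.] F [0.09 0.77 7.16] T [-0.008 -0.018 -0.022] w 85.4 0.0
[0.22, -1.189, 0.064] [0.004, 0.019, -0.357] rows 8.7 2.2
[0.007, -1.71, 0.298] [0.003, 0.019, -0.477] rows 12.5 3.0
[0.013, -1.712, 0.743] [0.003, 0.019, -0.477] rows 13.4 3.0
```

Request:
step_arm --targets '[[[0.15,-1,0],[0,0,1]],[[0.15,-1,0],[0,0,1]],[[0.15,-1,0],[0,0,1]],[[0.15,-1,0],[0,0,1]],[[0.15,-1,0],[0,0,1]],[[0.15,-1,0],[0,0,1]],[[0.15,-1,0],[0,0,1]],[[0.15,-1,0],[0,0,1]]]'

```text
time_s: 11.95
position: [0.4731, -0.0508, 0.2305]
tool_rot: [[-0.624, 0.782, 0.0], [0.782, 0.624, -0.001], [-0.001, -0.001, -1.0]]
ft_force: [-0.2, 0.3, 0.2]
grip_width: 0.085
gripper_force: 0.0
```

Request:
step_arm --targets '[[[-0.6,-0.4,0],[0,0,1]],[[-0.6,-0.4,0],[0,0,1]],[[-0.6,-0.4,0],[0,0,1]],[[-0.6,-0.4,0],[0,0,1]],[[-0.6,-0.4,0],[0,0,1]],[[-0.6,-0.4,0],[0,0,1]],[[-0.6,-0.4,0],[0,0,1]]]'

```text
time_s: 12.53
position: [0.4938, -0.2652, 0.2296]
tool_rot: [[0.116, 0.993, -0.0], [0.993, -0.116, -0.0], [-0.0, -0.0, -1.0]]
ft_force: [0.1, 1.1, -0.4]
grip_width: 0.085
gripper_force: 0.0
```

Request:
step_arm --targets '[[[0,0,0],[0,0,1]],[[0,0,0],[0,0,1]],[[0,0,0],[0,0,1]],[[0,0,0],[0,0,1]],[[0,0,0],[0,0,1]],[[0,0,0],[0,0,1]],[[0,0,0],[0,0,1]]]'

```text
time_s: 13.12
position: [0.494, -0.2621, 0.2303]
tool_rot: [[0.782, 0.623, 0.0], [0.623, -0.782, -0.0], [0.0, 0.0, -1.0]]
ft_force: [-0.2, -0.2, -0.6]
grip_width: 0.0847
gripper_force: 0.0
```

```bash
python3 -c "
from h import *
st();plan((.498,-.262,.12,15.4),(.498,-.262,.0165,15.4))"
```

```text
13.12 p [ 0.494  -0.2621  0.2303] phi 38.56 zx [0. 0.] q [-40.  23.  73.   0.  84.  11.] F [-0.18 -0.22 -0.6 ] T [ 0.008  0.014 -0.006] w 84.7 0.0
[0.011, 0.008, 0.368] [0.0, -0.0, 0.515] rows 2.6 3.2
[0.011, 0.008, 0.713] [0.0, -0.0, 0.515] rows 5.1 3.2
```

Request:
step_arm --targets '[[[0.011,0.008,0.1],[0,0,0.515]],[[0.011,0.008,0.2],[0,0,0.515]],[[0.011,0.008,0.3],[0,0,0.515]],[[0.011,0.008,0.37],[0,0,0.515]],[[0.011,0.008,0.46],[0,0,0.515]],[[0.011,0.008,0.56],[0,0,0.515]],[[0.011,0.008,0.64],[0,0,0.515]],[[0.011,0.008,0.69],[0,0,0.515]],[[0.011,0.008,0.71],[0,0,0.515]],[[0.011,0.008,0.71],[0,0,0.515]]]'

```text
time_s: 13.95
position: [0.4976, -0.2615, 0.0164]
tool_rot: [[0.962, 0.272, -0.002], [0.272, -0.962, 0.001], [-0.001, -0.002, -1.0]]
ft_force: [-0.4, 0.0, -0.1]
grip_width: 0.085
gripper_force: 0.0
```

Request:
step_arm --targets '[[[0,0,0],[0,0,0]],[[0,0,0],[0,0,0]],[[0,0,0],[0,0,0]],[[0,0,0],[0,0,0]],[[0,0,0],[0,0,0]],[[0,0,0],[0,0,0]],[[0,0,0],[0,0,0]]]' --jaw 40 --grip_force 70

```text
time_s: 14.53
position: [0.4988, -0.2625, 0.0193]
tool_rot: [[0.962, 0.272, 0.003], [0.272, -0.962, -0.002], [0.002, 0.003, -1.0]]
ft_force: [0.2, -0.5, 5.3]
grip_width: 0.0547
gripper_force: 75.9
```

Request:
step_arm --targets '[[[0,0,-0.1],[0,0,0]],[[0,0,-0.22],[0,0,0]],[[0,0,-0.34],[0,0,0]],[[0,0,-0.46],[0,0,0]],[[0,0,-0.55],[0,0.1,0]],[[0,0,-0.6],[0,0.25,0]],[[0,0,-0.6],[0,0.4,0]],[[0,0,-0.6],[0,0.55,0]],[[0,0,-0.6],[0,0.55,0]],[[0,0,-0.6],[0,0.55,0]]]'

```text
time_s: 15.37
position: [0.4968, -0.262, 0.1974]
tool_rot: [[0.876, 0.27, 0.4], [0.245, -0.963, 0.113], [0.416, -0.001, -0.909]]
ft_force: [-0.4, -0.9, -4.5]
grip_width: 0.0548
gripper_force: 77.9
```

Request:
step_arm --targets '[[[0,0,0],[0,0,0]],[[0,0,0],[0,0,0]],[[0,0,0],[0,-0.1,0]],[[0,0,0],[0,-0.22,0]],[[0,0,0],[0,-0.34,0]],[[0,0,0],[0,-0.45,0]],[[0,0,0],[0,-0.52,0]],[[0,0,0],[0,-0.55,0]],[[0,0,0],[0,-0.55,0]],[[0,0,0],[0,-0.55,0]]]'

```text
time_s: 16.2
position: [0.4984, -0.2614, 0.1973]
tool_rot: [[0.962, 0.272, 0.001], [0.272, -0.962, 0.001], [0.001, -0.0, -1.0]]
ft_force: [-0.7, -0.8, -5.6]
grip_width: 0.0553
gripper_force: 78.0
```

```bash
python3 -c "
from h import *
feel()"
```

```text
torque tool axes [-0.001  0.05   0.006] sd [0.024 0.032 0.045] F [-0.03 -0.13 -4.95]
16.6 p [ 0.4978 -0.262   0.1977] phi 15.73 zx [0. 0.] q [-40.  25.  76.   0.  80.  34.] F [-0.27  0.13 -5.89] T [ 0.011 -0.093  0.001] w 54.9 78.0
```

Request:
step_arm --targets '[[[0,0,0],[0,-0.1,0]],[[0,0,0],[0,-0.25,0]],[[0,0,0],[0,-0.4,0]],[[0,0,0],[0,-0.55,0]],[[0,0,0],[0,-0.55,0]],[[0,0,0],[0,-0.55,0]],[[0,0,0],[0,-0.55,0]],[[0,0,0],[0,-0.55,0]],[[0,0,0],[0,-0.45,0]],[[0,0,0],[0,-0.34,0]]]'

```text
time_s: 17.43
position: [0.4982, -0.2618, 0.1978]
tool_rot: [[0.93, 0.271, -0.249], [0.262, -0.962, -0.071], [-0.259, 0.001, -0.966]]
ft_force: [-0.2, -0.4, -5.7]
grip_width: 0.0547
gripper_force: 78.6
```

Request:
step_arm --targets '[[[0,0,0],[0,0.11,0]],[[0,0,0],[0,0.22,0]],[[0,0,0],[0,0.3,0]],[[0,0,0],[0,0.34,0]],[[0,0,0],[0,0.34,0]],[[0,0,0],[0,0.34,0]]]'

```text
time_s: 17.93
position: [0.4972, -0.2623, 0.1985]
tool_rot: [[0.963, 0.27, 0.0], [0.27, -0.963, -0.001], [-0.0, 0.001, -1.0]]
ft_force: [-0.5, 0.0, -5.2]
grip_width: 0.0545
gripper_force: 78.5
```

```bash
python3 -c "
from h import *
feel();plan((.45,-.05,.2,5),(.4348,.2604,.2,-5.8),(.5045,.398,.2,-5.2))"
```

```text
torque tool axes [ 0.009 -0.018  0.003] sd [0.028 0.023 0.026] F [ 0.08  0.07 -5.17]
18.33 p [ 0.4982 -0.2616  0.1974] phi 15.78 zx [-0. -0.] q [-40.  25.  76.  -0.  80.  34.] F [-0.38  0.62 -5.6 ] T [0.015 0.038 0.001] w 54.6 78.5
[0.037, -0.723, -0.008] [-0.0, 0.0, 0.24] rows 5.2 1.5
[0.27, -1.732, -0.008] [-0.0, 0.001, 0.48] rows 12.6 3.0
[0.618, -2.11, -0.008] [-0.0, 0.001, 0.466] rows 15.8 2.9
```

B's torque changes by 0.068 Nm with the right sign. I'll repeat the rock to confirm.

Request:
step_arm --targets '[[[0,0,0],[0,0.1,0]],[[0,0,0],[0,0.25,0]],[[0,0,0],[0,0.4,0]],[[0,0,0],[0,0.55,0]],[[0,0,0],[0,0.6,0]],[[0,0,0],[0,0.6,0]],[[0,0,0],[0,0.6,0]],[[0,0,0],[0,0.6,0]],[[0,0,0],[0,0.5,0]],[[0,0,0],[0,0.4,0]]]'

```text
time_s: 19.17
position: [0.498, -0.2621, 0.1979]
tool_rot: [[0.917, 0.271, 0.293], [0.258, -0.963, 0.082], [0.305, 0.001, -0.952]]
ft_force: [0.8, 0.1, -4.9]
grip_width: 0.0547
gripper_force: 79.1
```

Request:
step_arm --targets '[[[0,0,0],[0,-0.1,0]],[[0,0,0],[0,-0.2,0]],[[0,0,0],[0,-0.3,0]],[[0,0,0],[0,-0.37,0]],[[0,0,0],[0,-0.4,0]],[[0,0,0],[0,-0.4,0]],[[0,0,0],[0,-0.4,0]]]'

```text
time_s: 19.75
position: [0.4985, -0.2614, 0.1975]
tool_rot: [[0.962, 0.272, 0.001], [0.272, -0.962, 0.0], [0.001, -0.0, -1.0]]
ft_force: [0.1, 0.1, -4.7]
grip_width: 0.0547
gripper_force: 79.1
```

```bash
python3 -c "
from h import *
feel(14)"
```

```text
torque tool axes [-0.005  0.042  0.014] sd [0.028 0.033 0.026] F [-0.21  0.07 -5.04]
20.45 p [ 0.498  -0.2618  0.1976] phi 15.76 zx [-0. -0.] q [-40.  25.  76.  -0.  80.  34.] F [-0.6  -0.33 -5.28] T [-0.008 -0.029 -0.026] w 54.6 79.1
```

Request:
step_arm --targets '[[[0,0,0],[0,-0.1,0]],[[0,0,0],[0,-0.25,0]],[[0,0,0],[0,-0.4,0]],[[0,0,0],[0,-0.55,0]],[[0,0,0],[0,-0.6,0]],[[0,0,0],[0,-0.6,0]],[[0,0,0],[0,-0.6,0]],[[0,0,0],[0,-0.6,0]],[[0,0,0],[0,-0.5,0]],[[0,0,0],[0,-0.4,0]]]'

```text
time_s: 21.28
position: [0.4982, -0.2618, 0.1978]
tool_rot: [[0.917, 0.271, -0.293], [0.258, -0.962, -0.083], [-0.304, 0.001, -0.953]]
ft_force: [0.4, -0.6, -4.1]
grip_width: 0.0546
gripper_force: 79.3
```

Request:
step_arm --targets '[[[0,0,0],[0,0.1,0]],[[0,0,0],[0,0.2,0]],[[0,0,0],[0,0.3,0]],[[0,0,0],[0,0.37,0]],[[0,0,0],[0,0.4,0]],[[0,0,0],[0,0.4,0]],[[0,0,0],[0,0.4,0]]]'

```text
time_s: 21.87
position: [0.4976, -0.2621, 0.1981]
tool_rot: [[0.963, 0.271, -0.001], [0.271, -0.963, -0.001], [-0.001, 0.001, -1.0]]
ft_force: [0.4, 0.7, -4.8]
grip_width: 0.0545
gripper_force: 79.3
```

```bash
python3 -c "
from h import *
feel(14)"
```

```text
torque tool axes [ 0.008 -0.034  0.012] sd [0.027 0.025 0.029] F [-0.03  0.19 -5.16]
22.57 p [ 0.4981 -0.2618  0.1976] phi 15.76 zx [-0.  0.] q [-40.  25.  76.  -0.  80.  34.] F [ 0.97 -0.69 -5.14] T [-0.036  0.042 -0.013] w 54.9 79.3
```

B is confirmed loose: its torque goes from +0.042 to -0.034 Nm on the repeat. I'll take it to the single tray.

Request:
step_arm --targets '[[[0.02,-0.1,0],[0,0,0.05]],[[0.04,-0.21,0],[0,0,0.1]],[[0.06,-0.33,0],[0,0,0.15]],[[0.09,-0.45,0],[0,0,0.2]],[[0.11,-0.57,0],[0,0,0.26]],[[0.13,-0.69,0],[0,0,0.32]],[[0.16,-0.8,0],[0,0,0.38]],[[0.18,-0.9,0],[0,0,0.43]],[[0.19,-0.97,0],[0,0,0.46]],[[0.2,-1.0,0],[0,0,0.466]]]'

```text
time_s: 23.4
position: [0.4734, 0.0459, 0.1979]
tool_rot: [[0.996, -0.09, 0.0], [-0.09, -0.996, 0.001], [-0.0, -0.001, -1.0]]
ft_force: [-0.2, -0.0, -5.2]
grip_width: 0.0545
gripper_force: 79.3
```

Request:
step_arm --targets '[[[0,-0.1,0],[0,0,0]],[[0,-0.21,0],[0,0,0]],[[0,-0.33,0],[0,0,0]],[[0,-0.45,0],[0,0,0]],[[0,-0.57,0],[0,0,0]],[[0,-0.69,0],[0,0,0]],[[0,-0.8,0],[0,0,0]],[[0,-0.9,0],[0,0,0]],[[0,-0.97,0],[0,0,0]],[[0,-1.0,0],[0,0,0]]]'

```text
time_s: 24.23
position: [0.5012, 0.3447, 0.1973]
tool_rot: [[0.996, -0.088, -0.0], [-0.088, -0.996, 0.001], [-0.0, -0.001, -1.0]]
ft_force: [0.0, 0.8, -5.6]
grip_width: 0.0551
gripper_force: 79.3
```

Request:
step_arm --targets '[[[0,0,0],[0,0,0]],[[0,0,0],[0,0,0]]]'

```text
time_s: 24.4
position: [0.5015, 0.3415, 0.1974]
tool_rot: [[0.996, -0.091, -0.0], [-0.091, -0.996, -0.001], [-0.0, 0.001, -1.0]]
ft_force: [0.3, 0.3, -4.8]
grip_width: 0.0548
gripper_force: 79.3
```

```bash
python3 -c "
from h import *
st();plan((.5045,.398,.197,-5.2),(.5045,.398,.047,-5.2))"
```

```text
24.4 p [0.5015 0.3415 0.1974] phi 354.8 zx [-0.     0.001] q [ 23.  29.  68.  -0.  83. 118.] F [ 0.33  0.3  -4.8 ] T [-0.03   0.054 -0.04 ] w 54.8 79.3
[-0.007, -0.189, 0.001] [0.001, 0.001, 0.0] rows 1.4 0.0
[-0.007, -0.189, 0.501] [0.001, 0.001, 0.0] rows 3.9 0.0
```

Request:
step_arm --targets '[[[-0.007,-0.1,0],[0,0,0]],[[-0.007,-0.17,0],[0,0,0]],[[-0.007,-0.189,0.04],[0,0,0]],[[-0.007,-0.189,0.14],[0,0,0]],[[-0.007,-0.189,0.26],[0,0,0]],[[-0.007,-0.189,0.37],[0,0,0]],[[-0.007,-0.189,0.45],[0,0,0]],[[-0.007,-0.189,0.49],[0,0,0]],[[-0.007,-0.189,0.5],[0,0,0]],[[-0.007,-0.189,0.5],[0,0,0]]]'

```text
time_s: 25.23
position: [0.5047, 0.3972, 0.0469]
tool_rot: [[0.996, -0.092, -0.002], [-0.092, -0.996, -0.001], [-0.001, 0.001, -1.0]]
ft_force: [-0.0, -0.4, -4.0]
grip_width: 0.0545
gripper_force: 79.3
```

Run:
```python
from h import *
from rig import get_image
d=get_image("wrist");cv2.imwrite("pics/w4.png",d["img"][:,:,::-1])
st();plan((.5045,.398,.022,-5.2))
```

```text
25.28 p [0.5052 0.3978 0.0482] phi 354.73 zx [ 0.001 -0.   ] q [ 28.  41.  72.  -0.  67. 123.] F [-0.23  0.3  -4.89] T [ 0.013  0.027 -0.009] w 54.8 79.3
[-0.002, -0.0, 0.087] [-0.0, -0.001, -0.002] rows 0.6 0.0
```

View pics/w4.png

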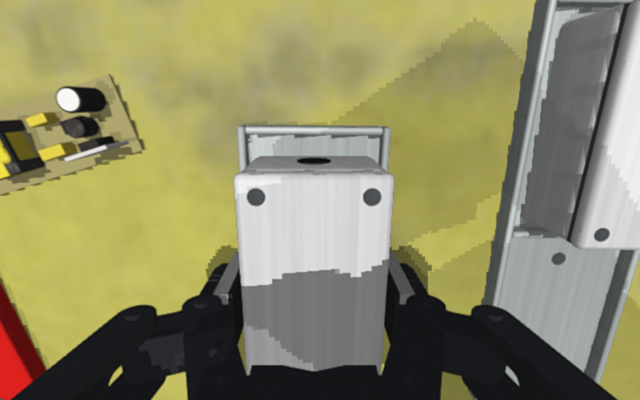

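The tray channel (239–389) and the housing (236–392) are both centred on 314, and the far rim is at row 130, as it was for A. I'm lowering it.

Request:
step_arm --targets '[[[0,0,0.03],[0,0,0]],[[0,0,0.055],[0,0,0]],[[0,0,0.07],[0,0,0]],[[0,0,0.08],[0,0,0]],[[0,0,0.085],[0,0,0]],[[0,0,0.085],[0,0,0]]]'

```text
time_s: 25.78
position: [0.5046, 0.3987, 0.0225]
tool_rot: [[0.996, -0.091, 0.0], [-0.091, -0.996, -0.0], [0.0, 0.0, -1.0]]
ft_force: [-0.8, -1.0, -4.1]
grip_width: 0.0546
gripper_force: 79.7
```

Run:
```python
from h import *
from rig import get_image
feel(3)
d=get_image("wrist");W=cloud(d);z=W[...,2]
for x in(.46,.47,.48): 
    k=(z>.04)&(abs(W[...,0]-x)<.004)&(abs(W[...,1]-.399)<.02); print(x,k.sum(),np.round(np.median(z[k])*1000,2))
```

```text
torque tool axes [-0.21  -0.137  0.046] sd [0.049 0.05  0.017] F [-1.3  -0.58 -3.19]
25.93 p [0.5047 0.3987 0.0224] phi 354.79 zx [ 0. -0.] q [ 28.  42.  74.   0.  64. 123.] F [-1.71 -0.65 -1.9 ] T [-0.213  0.24  -0.086] w 55.1 79.7
0.46 0 nan
0.47 70 50.33
0.48 1594 50.68
  return _methods._mean(a, axis=axis, dtype=dtype,
  ret = ret.dtype.type(ret / rcount)
```

Request:
step_arm --targets '[[[0,0,0.001],[0,0,0]],[[0,0,0.001],[0,0,0]],[[0,0,0.001],[0,0,0]],[[0,0,0.001],[0,0,0]],[[0,0,-0.06],[0,0,0]],[[0,0,-0.15],[0,0,0]],[[0,0,-0.28],[0,0,0]],[[0,0,-0.42],[0,0,0]],[[0,0,-0.53],[0,0,0]],[[0,0,-0.6],[0,0,0]]]' --jaw 85

```text
time_s: 26.82
position: [0.5053, 0.3991, 0.2068]
tool_rot: [[0.996, -0.091, 0.005], [-0.091, -0.996, 0.003], [0.005, -0.003, -1.0]]
ft_force: [0.7, 0.5, 0.1]
grip_width: 0.085
gripper_force: 0.0
```

Run:
```python
from h import *
from rig import get_image
d=get_image("wrist");W=cloud(d);z=W[...,2]
m=(z>.044)&(z<.06)&(abs(W[...,0]-.5)<.1)&(abs(W[...,1]-.398)<.05)
print(rect(W,m,0))
st();plan((.507,-.4155,.12,13.8))
```

```text
(array([503.9, 399.4]), array([99.4, 55.9]), -5.2, 50.6, 6649)
26.87 p [0.5062 0.3996 0.21  ] phi 354.8 zx [ 0.01  -0.006] q [ 28.  32.  60.   0.  87. 123.] F [-0.02  0.05  3.19] T [ 0.057 -0.028 -0.022] w 85.0 0.0
[0.246, 2.707, 0.286] [-0.006, -0.013, -0.422] rows 19.7 2.7
```

Request:
step_arm --targets '[[[0,1,0],[0,0,0]],[[0,1,0],[0,0,0]],[[0,1,0],[0,0,0]],[[0,1,0],[0,0,0]],[[0,1,0],[0,0,0]],[[0,1,0],[0,0,0]],[[0,1,0],[0,0,0]],[[0,1,0],[0,0,0]]]'

```text
time_s: 27.53
position: [0.4769, 0.0954, 0.2022]
tool_rot: [[0.995, -0.095, 0.0], [-0.095, -0.995, -0.001], [0.0, 0.001, -1.0]]
ft_force: [0.7, -0.6, -1.0]
grip_width: 0.085
gripper_force: 0.0
```

Request:
step_arm --targets '[[[0,1,0],[0,0,-0.42]],[[0,1,0],[0,0,-0.42]],[[0,1,0],[0,0,-0.42]],[[0,1,0],[0,0,-0.42]],[[0,1,0],[0,0,-0.42]],[[0,1,0],[0,0,-0.42]],[[0,1,0],[0,0,-0.42]],[[0,1,0],[0,0,-0.42]]]'

```text
time_s: 28.2
position: [0.4497, -0.2023, 0.2021]
tool_rot: [[0.972, 0.235, 0.001], [0.235, -0.972, -0.001], [0.0, 0.001, -1.0]]
ft_force: [1.0, 0.4, 0.1]
grip_width: 0.0854
gripper_force: 0.0
```

Run:
```python
from h import *
st();plan((.507,-.4155,.2,13.8))
```

```text
28.2 p [ 0.4497 -0.2023  0.2021] phi 13.58 zx [0.    0.001] q [-38.  18.  86.  -0.  76.  38.] F [0.99 0.44 0.05] T [-0.022  0.026 -0.006] w 85.4 0.0
[0.019, 0.736, 0.008] [0.001, -0.0, -0.005] rows 5.3 0.0
```

B sits flat at (504,399). Next I'll move over C and measure it.

Request:
step_arm --targets '[[[0.02,0.6,0],[0,0,0]],[[0.02,0.6,0],[0,0,0]],[[0.02,0.6,0],[0,0,0]],[[0.02,0.6,0],[0,0,0]],[[0.02,0.6,0],[0,0,0]],[[0.02,0.6,0],[0,0,0]]]'

```text
time_s: 28.7
position: [0.4988, -0.3753, 0.2008]
tool_rot: [[0.972, 0.234, -0.0], [0.234, -0.972, -0.0], [-0.0, -0.0, -1.0]]
ft_force: [0.1, 0.2, -0.4]
grip_width: 0.0847
gripper_force: 0.0
```

Run:
```python
from h import *
from rig import get_image
d=get_image("wrist");W=cloud(d);z=W[...,2]
m=(z>.044)&(z<.053)&(W[...,0]>.42)&(W[...,0]<.58)&(W[...,1]<-.33)&(W[...,1]>-.5)
n,l,s,_=cv2.connectedComponentsWithStats(m.astype(np.uint8));i=1+s[1:,4].argmax()
c,sz,a,_,_=r=rect(W,l==i,0);print(r)
st();plan((c[0]/1000,c[1]/1000,.12,a),(c[0]/1000,c[1]/1000,.0165,a))
```

```text
(array([ 506.3, -414.2]), array([99.9, 56.1]), 14.2, 47.6, 6804)
28.75 p [ 0.4986 -0.3732  0.2011] phi 13.61 zx [-0.    -0.001] q [-48.  30.  65.   0.  85.  29.] F [ 0.55  0.42 -0.52] T [-0.015 -0.013 -0.013] w 85.5 0.0
[-0.007, 0.139, 0.27] [-0.001, 0.0, -0.013] rows 2.2 0.1
[-0.007, 0.139, 0.615] [-0.001, 0.0, -0.013] rows 4.5 0.1
```

Request:
step_arm --targets '[[[-0.007,0.139,0],[0,0,-0.013]],[[-0.007,0.139,0.1],[0,0,-0.013]],[[-0.007,0.139,0.2],[0,0,-0.013]],[[-0.007,0.139,0.29],[0,0,-0.013]],[[-0.007,0.139,0.38],[0,0,-0.013]],[[-0.007,0.139,0.47],[0,0,-0.013]],[[-0.007,0.139,0.55],[0,0,-0.013]],[[-0.007,0.139,0.6],[0,0,-0.013]],[[-0.007,0.139,0.615],[0,0,-0.013]],[[-0.007,0.139,0.615],[0,0,-0.013]]]'

```text
time_s: 29.58
position: [0.5063, -0.4118, 0.0171]
tool_rot: [[0.969, 0.248, -0.001], [0.248, -0.969, 0.002], [-0.001, -0.002, -1.0]]
ft_force: [0.6, -0.5, 0.4]
grip_width: 0.0852
gripper_force: 0.0
```

Request:
step_arm --targets '[[[0,0,0],[0,0,0]],[[0,0,0],[0,0,0]],[[0,0,0],[0,0,0]],[[0,0,0],[0,0,0]],[[0,0,0],[0,0,0]],[[0,0,0],[0,0,0]],[[0,0,0],[0,0,0]]]' --jaw 40 --grip_force 70

```text
time_s: 30.17
position: [0.5071, -0.4139, 0.0196]
tool_rot: [[0.969, 0.247, 0.002], [0.247, -0.969, -0.002], [0.002, 0.003, -1.0]]
ft_force: [0.7, 1.1, 6.3]
grip_width: 0.0547
gripper_force: 75.6
```

Request:
step_arm --targets '[[[0,0,-0.1],[0,0,0]],[[0,0,-0.22],[0,0,0]],[[-0.02,0,-0.34],[0,0,0]],[[-0.06,0,-0.46],[0,0,0]],[[-0.1,0,-0.55],[0,0.1,0]],[[-0.1,0,-0.6],[0,0.25,0]],[[-0.1,0,-0.6],[0,0.4,0]],[[-0.1,0,-0.6],[0,0.55,0]],[[-0.1,0,-0.6],[0,0.55,0]],[[-0.1,0,-0.6],[0,0.55,0]]]'

```text
time_s: 31.0
position: [0.476, -0.421, 0.1974]
tool_rot: [[0.882, 0.245, 0.403], [0.222, -0.97, 0.103], [0.416, -0.001, -0.909]]
ft_force: [-0.2, 0.2, -3.5]
grip_width: 0.055
gripper_force: 76.2
```

Request:
step_arm --targets '[[[0,0,0],[0,0,0]],[[0,0,0],[0,0,0]],[[0,0,0],[0,-0.1,0]],[[0,0,0],[0,-0.22,0]],[[0,0,0],[0,-0.34,0]],[[0,0,0],[0,-0.45,0]],[[0,0,0],[0,-0.52,0]],[[0,0,0],[0,-0.55,0]],[[0,0,0],[0,-0.55,0]],[[0,0,0],[0,-0.55,0]]]'

```text
time_s: 31.83
position: [0.4778, -0.4204, 0.1973]
tool_rot: [[0.969, 0.247, 0.001], [0.247, -0.969, 0.001], [0.001, -0.0, -1.0]]
ft_force: [-0.0, -0.2, -3.1]
grip_width: 0.0544
gripper_force: 76.2
```

```bash
python3 -c "
from h import *
feel(12)"
```

```text
torque tool axes [ 0.004 -0.002 -0.004] sd [0.032 0.032 0.032] F [-0.02 -0.08 -3.11]
32.43 p [ 0.4772 -0.4208  0.1976] phi 14.27 zx [ 0. -0.] q [-52.  32.  63.   0.  85.  24.] F [ 0.17 -0.38 -4.34] T [-0.011 -0.002  0.004] w 55.2 76.2
```

Request:
step_arm --targets '[[[0,0,0],[0,-0.1,0]],[[0,0,0],[0,-0.25,0]],[[0,0,0],[0,-0.4,0]],[[0,0,0],[0,-0.55,0]],[[0,0,0],[0,-0.55,0]],[[0,0,0],[0,-0.55,0]],[[0,0,0],[0,-0.55,0]],[[0,0,0],[0,-0.55,0]],[[0,0,0],[0,-0.45,0]],[[0,0,0],[0,-0.34,0]]]'

```text
time_s: 33.27
position: [0.4775, -0.4208, 0.1978]
tool_rot: [[0.936, 0.246, -0.251], [0.238, -0.969, -0.064], [-0.259, 0.001, -0.966]]
ft_force: [-0.1, -0.1, -2.7]
grip_width: 0.0548
gripper_force: 76.2
```

Request:
step_arm --targets '[[[0,0,0],[0,0.11,0]],[[0,0,0],[0,0.22,0]],[[0,0,0],[0,0.3,0]],[[0,0,0],[0,0.34,0]],[[0,0,0],[0,0.34,0]],[[0,0,0],[0,0.34,0]]]'

```text
time_s: 33.77
position: [0.4763, -0.4213, 0.1985]
tool_rot: [[0.97, 0.245, 0.0], [0.245, -0.97, -0.001], [-0.0, 0.001, -1.0]]
ft_force: [-0.2, 0.4, -3.9]
grip_width: 0.0546
gripper_force: 76.1
```

```bash
python3 -c "
from h import *
feel(12)"
```

```text
torque tool axes [ 0.006 -0.007  0.008] sd [0.031 0.021 0.026] F [-0.01  0.05 -3.12]
34.37 p [ 0.4774 -0.4207  0.1976] phi 14.28 zx [-0. -0.] q [-52.  32.  63.  -0.  85.  24.] F [ 0.21 -0.54 -3.65] T [ 0.002  0.007 -0.018] w 55.1 76.1
```

C is sound (no change), which confirms B. C goes to the near pocket.

Request:
step_arm --targets '[[[0.01,-0.1,0],[0,0,0.05]],[[0.02,-0.21,0],[0,0,0.1]],[[0.03,-0.33,0],[0,0,0.15]],[[0.04,-0.45,0],[0,0,0.2]],[[0.05,-0.57,0],[0,0,0.26]],[[0.06,-0.69,0],[0,0,0.32]],[[0.08,-0.8,0],[0,0,0.38]],[[0.09,-0.9,0],[0,0,0.42]],[[0.1,-0.97,0],[0,0,0.44]],[[0.1,-1.0,0],[0,0,0.446]]]'

```text
time_s: 35.2
position: [0.4319, -0.1201, 0.198]
tool_rot: [[0.995, -0.1, 0.0], [-0.1, -0.995, 0.0], [0.0, -0.0, -1.0]]
ft_force: [0.6, 0.0, -2.6]
grip_width: 0.0552
gripper_force: 76.3
```

Request:
step_arm --targets '[[[-0.01,-0.1,0],[0,0,0]],[[-0.02,-0.21,0],[0,0,0]],[[-0.03,-0.33,0],[0,0,0]],[[-0.04,-0.45,0],[0,0,0]],[[-0.05,-0.57,0],[0,0,0]],[[-0.06,-0.69,0],[0,0,0]],[[-0.08,-0.8,0],[0,0,0]],[[-0.09,-0.9,0],[0,0,0]],[[-0.1,-0.97,0],[0,0,0]],[[-0.1,-1.0,0],[0,0,0]]]'

```text
time_s: 36.03
position: [0.4328, 0.1809, 0.1978]
tool_rot: [[0.995, -0.098, 0.001], [-0.098, -0.995, 0.0], [0.0, -0.0, -1.0]]
ft_force: [-0.2, -0.0, -3.7]
grip_width: 0.0547
gripper_force: 76.3
```

Request:
step_arm --targets '[[[0,0,0],[0,0,0]],[[0,0,0],[0,0,0]]]'

```text
time_s: 36.2
position: [0.4332, 0.1783, 0.1976]
tool_rot: [[0.995, -0.1, 0.0], [-0.1, -0.995, -0.001], [0.0, 0.001, -1.0]]
ft_force: [-0.2, -1.2, -4.0]
grip_width: 0.0548
gripper_force: 76.3
```

```bash
python3 -c "
from h import *
st();plan((.4343,.2604,.197,-5.8),(.4343,.2604,.047,-5.8))"
```

```text
36.2 p [0.4332 0.1783 0.1976] phi 354.23 zx [0.    0.001] q [  8.  15.  90.  -0.  75. 104.] F [-0.16 -1.19 -4.02] T [-0.047 -0.011 -0.013] w 54.8 76.3
[-0.024, -0.273, 0.002] [0.001, -0.0, 0.001] rows 2.0 0.0
[-0.024, -0.273, 0.502] [0.001, -0.0, 0.001] rows 4.1 0.0
```

Request:
step_arm --targets '[[[-0.024,-0.1,0],[0,0,0]],[[-0.024,-0.19,0],[0,0,0]],[[-0.024,-0.25,0],[0,0,0]],[[-0.024,-0.273,0.06],[0,0,0]],[[-0.024,-0.273,0.18],[0,0,0]],[[-0.024,-0.273,0.3],[0,0,0]],[[-0.024,-0.273,0.41],[0,0,0]],[[-0.024,-0.273,0.48],[0,0,0]],[[-0.024,-0.273,0.5],[0,0,0]],[[-0.024,-0.273,0.5],[0,0,0]]]'

```text
time_s: 37.03
position: [0.4341, 0.2598, 0.0467]
tool_rot: [[0.995, -0.103, -0.002], [-0.103, -0.995, -0.001], [-0.002, 0.001, -1.0]]
ft_force: [0.0, 0.0, -3.0]
grip_width: 0.055
gripper_force: 76.1
```

Run:
```python
from h import *
from rig import get_image
d=get_image("wrist");cv2.imwrite("pics/w5.png",d["img"][:,:,::-1])
st();plan((.4343,.2604,.022,-5.8))
```

```text
37.08 p [0.4348 0.2603 0.0481] phi 354.13 zx [0. 0.] q [ 18.  30.  96.  -0.  54. 113.] F [ 0.49  0.45 -2.88] T [ 0.012 -0.021  0.072] w 54.7 76.1
[-0.002, -0.0, 0.087] [0.0, -0.0, -0.002] rows 0.6 0.0
```

View pics/w5.png

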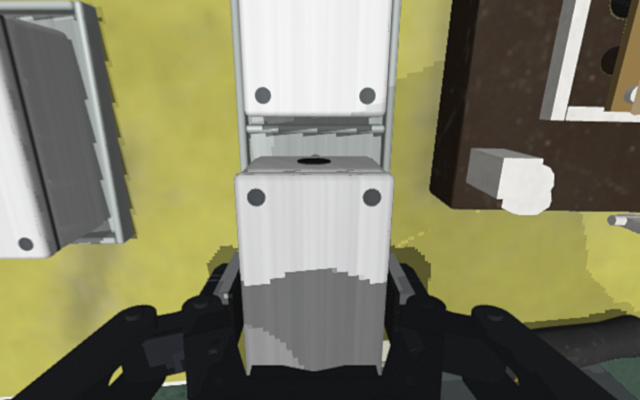

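The held C (236–393) is centred on the channel (centre 316), the divider is at row 128, and A is seated beyond it. I'm lowering and releasing as before.

Request:
step_arm --targets '[[[0,0,0.03],[0,0,0]],[[0,0,0.055],[0,0,0]],[[0,0,0.07],[0,0,0]],[[0,0,0.08],[0,0,0]],[[0,0,0.085],[0,0,0]],[[0,0,0.085],[0,0,0]]]'

```text
time_s: 37.58
position: [0.4339, 0.2611, 0.0227]
tool_rot: [[0.995, -0.101, 0.0], [-0.101, -0.995, -0.0], [0.0, 0.0, -1.0]]
ft_force: [-2.2, -1.7, 2.1]
grip_width: 0.0549
gripper_force: 76.8
```

Run:
```python
from h import *
from rig import get_image
feel(3)
d=get_image("wrist");W=cloud(d);z=W[...,2]
k=(z>.04)&(z<.06)&(abs(W[...,0]-.405)<.008)&(abs(W[...,1]-.262)<.02); print(k.sum(),np.round(np.median(z[k])*1000,2))
```

```text
torque tool axes [-0.471 -0.312  0.055] sd [0.034 0.034 0.027] F [-2.81 -1.57  3.84]
37.73 p [0.4339 0.2611 0.0227] phi 354.22 zx [0. 0.] q [ 18.  32.  97.  -0.  50. 113.] F [-3.29 -1.42  7.09] T [-0.488  0.501 -0.046] w 54.9 77.4
1987 50.61
```

Request:
step_arm --targets '[[[0,0,0],[0,0,0]],[[0,0,0],[0,0,0]],[[0,0,0],[0,0,0]],[[0,0,0],[0,0,0]],[[0,0,-0.06],[0,0,0]],[[0,0,-0.15],[0,0,0]],[[0,0,-0.28],[0,0,0]],[[0,0,-0.42],[0,0,0]],[[0,0,-0.53],[0,0,0]],[[0,0,-0.6],[0,0,0]]]' --jaw 85

```text
time_s: 38.62
position: [0.4347, 0.2614, 0.2059]
tool_rot: [[0.995, -0.101, 0.005], [-0.101, -0.995, 0.002], [0.005, -0.002, -1.0]]
ft_force: [-0.1, -0.3, 1.2]
grip_width: 0.0853
gripper_force: 0.0
```

Request:
step_arm --targets '[[[-0.2,0,-0.1],[0,0,0]],[[-0.2,0,-0.1],[0,0,0]],[[-0.2,0,-0.1],[0,0,0]],[[-0.2,0,-0.1],[0,0,0]],[[-0.2,0,-0.1],[0,0,0]],[[-0.2,0,-0.1],[0,0,0]]]'

```text
time_s: 39.12
position: [0.3749, 0.267, 0.2314]
tool_rot: [[0.995, -0.102, -0.001], [-0.102, -0.995, -0.0], [-0.001, 0.001, -1.0]]
ft_force: [1.1, -0.4, -0.1]
grip_width: 0.0848
gripper_force: 0.0
```

Run:
```python
from h import *
from rig import get_image
d=get_image("wrist");cv2.imwrite("pics/w6.png",d["img"][:,:,::-1]);W=cloud(d);z=W[...,2]
m=(z>.046)&(z<.056)&(W[...,0]>.36)&(W[...,0]<.62)&(W[...,1]>.2)&(W[...,1]<.46)
n,l,s,_=cv2.connectedComponentsWithStats(m.astype(np.uint8))
for i in range(1,n):
    if s[i,4]>200: print(*rect(W,l==i,0))
d=get_image("top");W=cloud(d);z=W[...,2];m=np.zeros(z.shape,bool);m[150:245,360:475]=1;m&=z>.07
n,l,s,_=cv2.connectedComponentsWithStats(m.astype(np.uint8))
for i in range(1,n):
    if s[i,4]>30: print(*rect(W,l==i,0))
st()
```

```text
[498.4 399.7] [89.6 56.9] -5.2 50.6 7148
[514.2 251.5] [56.  28.2] 84.0 50.5 2466
[433.  261.8] [98.4 56. ] -5.9 50.6 6713
[ 680.2 -158.6] [61.2 53.5] -76.7 92.7 173
[ 674.8 -291. ] [79.8 56.7] 61.9 122.1 248
[ 672.1 -411. ] [75. 70.] 82.2 140.1 460
39.22 p [0.3748 0.267  0.2314] phi 354.17 zx [-0.001  0.001] q [ 21.  13.  88.  -0.  80. 116.] F [ 0.32 -0.19 -0.56] T [ 0.059 -0.009 -0.023] w 85.1 0.0
```

View pics/w6.png

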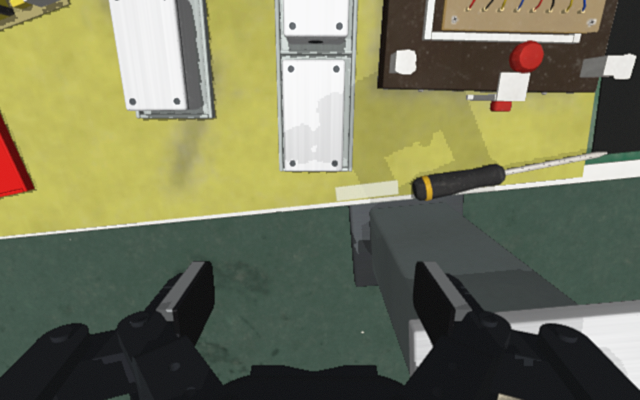

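The picture shows C flat in the near pocket (318,112), A in the far pocket (318,15), and B flat in the single tray (160,50). All tops are at 50.6 mm. The bottle, reel and tin haven't moved.

```bash
python3 -c "
from rig import close_job
print(close_job())"
```

```text
the job is handed in; nothing more can be done
None
```

The job is handed in: housing_b had the loose part and is flat in the single-pocket tray, and the two sound ones are in the two-pocket tray (housing_a far, housing_c near), with the bottle, reel and tin left alone, in about 39 s.

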